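Lock the rack carrier to the shaker with a T-bolt

TASK

Fasten the tube-rack carrier onto the shaker: take the orange-gripped T-bolt out of the grey holder block, pass its crossbar down through the slot in front of the rack until its collar sits flat on the blue carrier plate, then turn it a quarter turn so that the crossbar lies across the slot underneath and holds. Let go of it there, and leave the blue-gripped T-bolt standing in its pocket.

Things in the scene. Friction and masses are not known exactly. Their poses are not given: they have to be found in the camera images.
- orange_bolt_grip (a point): Middle of the orange grip of a loose upright T-bolt, 120 g. Bottom up: steel crossbar 12x40x8 mm high; stem 10 thick, 17 long; collar 44 across, 6 thick; orange grip 14x40, 50 tall. Crossbar and grip both lie 40 mm along this point's y, thin along x; z up. The point is on the bolt's axis, 33 above the collar's underside, 27 above its top, 23 below the grip's top, 58 above the bolt's bottom.
- slot (a point): Centre of the slot's mouth, on top of the blue carrier plate 91 mm above the desk, on the white shaker (fixed). Slot 50 mm long along this point's y, 22 wide along x, through 9 mm of plate; 30 mm of open space beneath. With the collar down on the plate, the crossbar is 8 mm below the plate and turns freely either way. An empty blue tube rack 69 tall, 112 wide begins 89 mm away along +x.
- blue_bolt_grip (a point): Same point on a similar T-bolt with a blue grip and a stem 10 mm shorter, too short for this plate: not to be used. It stands at about the same height in the other pocket of the holder block, 90 mm from the orange one; which pocket holds which varies.
- holder: Grey holder block, fixed, 64 x 170 (along its y) x 34 mm high; origin at the centre of its underside. Two pockets 20 x 48 mm, 45 mm either side of the middle along y. Each holds a T-bolt standing loosely, crossbar about along y, collar resting on the block; a bolt is free after a 25 mm straight lift.
Things that resemble listed ones, but are neither listed nor needed, are in the scene too. Leave any pink or yellow look-alike of the part that bears orange_bolt_grip alone.

How it is judged (in metres and radians):
On the way:
1. the orange T-bolt's crossbar is down through the slot, lengthwise (horizontal distance between orange_bolt_grip and slot below 0.012 m and z of orange_bolt_grip in the frame of slot below 0.043 m and angle between the y axis of orange_bolt_grip and the y axis of slot, either way round below 0.45 rad), for 0.1 s.
At the end, for the whole second after the job is handed in: The orange T-bolt stands upright (within 7 degrees) in the slot, within 12 mm of its centre, collar resting on the blue plate (within 4 mm), its crossbar and grip turned across the slot (within 20 degrees of square); the blue T-bolt is within 20 mm of where it stood (horizontal distance between orange_bolt_grip and slot below 0.012 m and z of orange_bolt_grip in the frame of slot between 0.028 and 0.037 m and angle between the y axis of orange_bolt_grip and the x axis of slot, either way round below 0.35 rad and angle between orange_bolt_grip's own z axis and vertical below 0.12 rad and distance of blue_bolt_grip from where it was at the start of the episode below 0.02 m); the robot touches nothing.
It fails at once if the blue T-bolt is pulled out of its place (distance of blue_bolt_grip from where it was at the start of the episode above 0.03 m).
It also fails if it takes over 42 s, if anything falls off the work surface, if the arm or the gripper's body presses on something with over 40 N, if the wrist force passes 120 N, or if a joint passes its speed limit or range.

ROBOT

A 6-joint arm with a two-finger parallel gripper is mounted at the origin on a cart in front of the work surface, level with it; the furniture and walls round the work are solid. World frame = base frame: x ahead of the robot, y to its left, z up, the work surface at z = 0. Lengths are in mm, angles in rad, forces in N, time in s.
With the tool pointing down it reaches from about 350 to 850 mm from the base axis. Payload 8.1 kg.
Tool frame: the origin (TCP) lies where the fingers leave the gripper's body, on its centre line; the fingertips stand 73 mm ahead of it and the grasp point (between the pads) lies 54 mm ahead of it (env.grip_depth is the distance from the TCP to the grasp point, in mm); z points along the fingers, y is the line along which they close (so a half turn about z gives the same grasp; the last joint's range is limited). The gripper opens to 85 mm and grips with 20 to 120 N. Pads are 22 mm wide; open, the fingers measure 114 mm over their backs; the gripper's body (76 mm by 85 mm) begins 54 mm behind the grasp point. The pads swing forward as they close: fully open they stand 13 mm farther back than shut.
Start: joints at [1.241, 0.13, 1.488, -0, 1.523, -0.085], TCP at [145.395, 582.122, 303.892] pointing down, gripper open.
Joint ranges: [-2.96, 2.96], [-0.89, 2.26], [0.02, 2.5], [-1.34, 4.48], [0, 2.73], [-2.66, 2.66]. Speed limits (rad/s): [2.39, 2.39, 2.79, 3.14, 3.14, 3.14].

INTERFACE

Orientations are given as a unit quaternion [x, y, z, w].
In Python, from station import env gives the robot as it stands.
- The arm moves only by the tool move_arm, never from a script. Its argument "series" is a list of rows, each an object of numbers: "jaw": the finger opening in m, from 0 to 0.0854; "dx", "dy", "dz": the shift along the tool's x, y, z in m; "wx", "wy", "wz": the turn, a rotation vector about the tool's x, y, z in rad. In form: [{"jaw": .., "dx": .., "dy": .., "dz": .., "wx": .., "wy": .., "wz": ..}, ...]. A call has exactly 10 rows; each row is the pose to reach, as a shift and turn from the pose commanded when the call began, along the tool's axes at that moment; what a row does not reach only later rows make up. A row lasts 1/8 s, in which the tool goes at most 62.5 mm and 10.7 degrees, less where a joint would pass 70% of its speed; a pose out of reach is approached as far as the arm can. A call with a gripper value outside its range is refused whole. The fingers move at their own pace and stop on an object; "squeeze" is the grip in N (left out, the last holds). Time passes only in rows, so rows that repeat a pose let the fingers close, or fill a call up. It gives the time, the measured TCP pose, the force, the opening and the grip force at its end, in the units of the state.
- env.get_obs(): the state, without advancing time (a new reading comes with each control period).
- env.get_image(name): name is "scene" or "top" or "wrist"; returns the picture (420x560x3 uint8, red, green, blue); there is no depth.
- env.get_calibration(name): a dict with "mtx" (3x3 intrinsics, pixels), "D" ([k1, k2, p1, p2, k3] as OpenCV has them; the pictures are not rectified), "origin" and "orientation" of the camera in the world. Camera axes: x right, y down, z forward; pixel columns grow to the right and rows downward; lengths in mm; the calibration is good to about 2 mm. A picture is of the moment at which its call begins: read the wrist's pose just before it. get_calibration takes no time and is no camera call; for the wrist camera it gives the pose at the moment of the call.
- env.hand_in(): hands the job in; it is judged then, once.
The state is a dict: "clock": time; "q": joint angles; "qvel": joint speeds; "tau": joint torques, N m; "tool_pos": TCP position; "tcp_rot": TCP orientation; "wrist_force": force on the tool from outside, world axes, zero at the start; "moment": the same for the moment, N m; "width": finger opening in mm; "gripper_force": force on a finger pad.
Only numpy, scipy, OpenCV 4.12 (cv2) and the standard library are available. Lean on these libraries where they do the work, as an engineer would, in place of code of your own. Each camera call takes 0.05 s, during which the arm holds its last target. There are 200 camera calls.

## Working session

There is one attempt and no reset: what is moved stays moved. The work goes in short steps, Python scripts to look and compute and a tool call to move; the robot and the scene stay as the last step left them, time stands still between calls to the robot, and variables do not carry over. Pictures are saved under pics/ and viewed, at most 10 in all, crops included, and the job is handed in when it is done.

Besides the shell and the picture viewer there is one more tool, called after "Request:" by a JSON object that holds its "method" and its "body", one argument or row to a line. move_arm: Moves the arm, as the interface text tells. Its arguments: {"type":"object","properties":{"series":{"type":"array","items":{"type":"object","properties":{"jaw":{"type":"number"},"dx":{"type":"number"},"dy":{"type":"number"},"dz":{"type":"number"},"wx":{"type":"number"},"wy":{"type":"number"},"wz":{"type":"number"}}}},"squeeze":{"type":"number"}},"required":["series"]}

```bash
mkdir -p pics; ls
cat > h.py <<'E'
from station import env
import numpy as np, cv2
from scipy.spatial.transform import Rotation as R
def ray(c,uv):
    uv=np.array(uv,float).reshape(-1,1,2)
    n=cv2.undistortPoints(uv,np.array(c["mtx"]),np.array(c["D"])).reshape(-1,2)
    d=np.c_[n,np.ones(len(n))]
    return np.array(c["origin"]),R.from_quat(c["orientation"]).apply(d)
def onplane(c,uv,z):
    o,d=ray(c,uv); return o+d*((z-o[2])/d[:,2])[:,None]
E
python3 - <<'E'
from h import *
o=env.get_obs(); print({k:np.round(v,3) for k,v in o.items()})
ims=[]
for n in ("scene","top","wrist"):
    c=env.get_calibration(n); im=env.get_image(n); cv2.imwrite(f"pics/{n}0.png",im[...,::-1])
    print(n,np.round(c["origin"]),np.round(R.from_quat(c["orientation"]).as_matrix(),2).tolist(),np.round(c["mtx"][0][0]))
E
```

```text
pics
{'clock': np.float64(0.0), 'q': array([ 1.241,  0.131,  1.489, -0.   ,  1.523, -0.085]), 'qvel': array([ 0.   , -0.   , -0.   ,  0.   , -0.001, -0.001]), 'tau': array([ 0.0000e+00, -5.6935e+01, -5.0059e+01,  0.0000e+00,  1.4000e-02,
       -0.0000e+00]), 'tool_pos': array([145.271, 581.703, 302.82 ]), 'tcp_rot': array([ 0.122,  0.993, -0.001, -0.   ]), 'wrist_force': array([-0.957,  0.171, -0.274]), 'moment': array([ 0.006, -0.026,  0.003]), 'gripper_force': np.float64(0.0), 'width': np.float64(85.247)}
scene [ 146. -503.  840.] [[0.87, -0.36, 0.33], [-0.49, -0.64, 0.59], [-0.0, -0.68, -0.74]] 517.0
top [393. 120. 926.] [[-0.02, -0.99, 0.1], [-1.0, 0.02, -0.0], [0.0, -0.1, -0.99]] 386.0
wrist [ 67. 602. 372.] [[0.24, 0.92, 0.3], [0.97, -0.23, -0.08], [-0.0, 0.31, -0.95]] 357.0
```

View pics/top0.png

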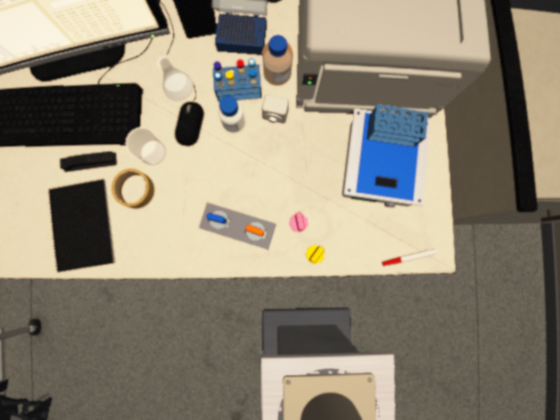

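View pics/scene0.png

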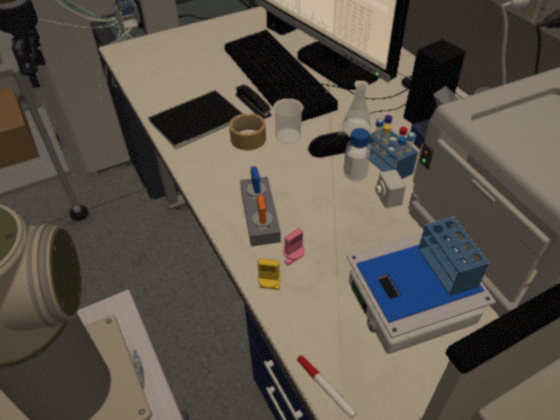

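Top view: the orange-gripped bolt is at about (255,231) in the grey holder and the blue one at (217,217). The pink (298,222) and yellow (315,254) look-alikes stand loose on the desk. The dark slot in the blue plate is at (385,182), with the rack at (400,125). The orange one in the holder pocket fits the description.

```bash
cat > m.py <<'E'
from h import *
def rect(mask):
    cs,_=cv2.findContours(mask.astype(np.uint8),cv2.RETR_EXTERNAL,cv2.CHAIN_APPROX_NONE)
    k=max(cs,key=cv2.contourArea); return k,cv2.minAreaRect(k)
def axis(k):  # centroid and +-20 px points on the long axis
    M=cv2.moments(k); c=np.array([M['m10'],M['m01']])/M['m00']
    b=cv2.boxPoints(cv2.minAreaRect(k)); e=[b[1]-b[0],b[2]-b[1]]; d=max(e,key=np.linalg.norm)
    return c,d
E
python3 - <<'E'
from m import *
for n in ("top","scene"):
    im=cv2.imread(f"pics/{n}0.png"); h=cv2.cvtColor(im,cv2.COLOR_BGR2HSV); c=env.get_calibration(n)
    H,S,V=cv2.split(h)
    win=np.zeros(H.shape,bool)
    if n=="top": win[200:252,195:280]=1
    else: win[160:245,235:285]=1
    for nm,m,z in(("orange",(H>3)&(H<18)&(S>170)&(V>120)&win,85),("blue",(H>100)&(H<125)&(S>150)&(V>80)&win,85)):
        k,r=rect(m); ct,d=axis(k)
        p=onplane(c,[ct,ct-d/2,ct+d/2],z); v=p[2]-p[1]
        print(n,nm,ct.round(1),np.round(r,1) if 0 else r,p[0].round(1),"dir",np.degrees(np.arctan2(v[1],v[0])).round(1),np.linalg.norm(v).round())
    w=np.zeros(H.shape,bool)
    if n=="top": w[165:198,370:405]=1
    else: w[270:305,370:405]=1
    k,r=rect((V<90)&w); ct,d=axis(k); p=onplane(c,[ct,ct-d/2,ct+d/2],91); v=p[2]-p[1]
    print(n,"slot",ct.round(1),r,p[0].round(1),"dir",np.degrees(np.arctan2(v[1],v[0])).round(1),np.linalg.norm(v).round())
im=cv2.imread("pics/top0.png"); a=cv2.resize(im[190:270,190:340],(800,427),interpolation=cv2.INTER_CUBIC); cv2.imwrite("pics/crop1.png",a)
E
```

```text
top orange [253.9 229.6] ((254.10000610351562, 229.7000274658203), (17.708751678466797, 5.692099571228027), 18.43494987487793) [446.8 165.4  85. ] dir -109.4 39.0
top blue [215.6 217.8] ((215.67648315429688, 217.7941436767578), (18.19017219543457, 5.093247890472412), 14.03624439239502) [474.2 249.3  85. ] dir -104.9 40.0
top slot [385.6 181.6] ((385.6647644042969, 181.67918395996094), (20.223608016967773, 7.8309454917907715), 8.746161460876465) [ 547.9 -128.    91. ] dir -99.4 46.0
scene orange [261.  202.4] ((261.0, 202.0), (6.0, 14.0), 0.0) [449.8 164.8  85. ] dir 63.1 40.0
scene blue [254.7 173.4] ((254.57546997070312, 173.26416015625), (12.362448692321777, 5.082340717315674), 74.05460357666016) [477.1 248.3  85. ] dir -105.5 39.0
scene slot [388.5 286.4] ((388.441162109375, 286.23529052734375), (26.5822811126709, 11.833402633666992), 59.036251068115234) [ 549.9 -131.4   91. ] dir -98.8 51.0
```

View pics/crop1.png

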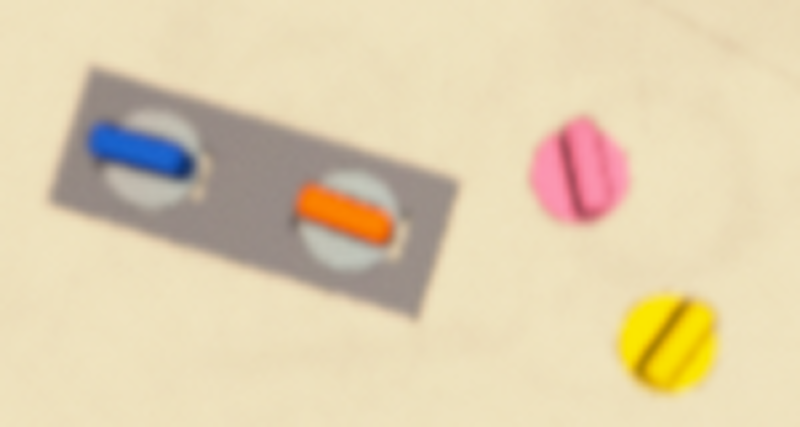

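The crop confirms it: the orange bolt stands in the holder at crop (347,213), blue is in the other pocket at (145,150), and pink and yellow stand off the block. Next I compute the approach.

```bash
cat >> h.py <<'E'
def go(x,y,z,yaw):
    "print shift (m) and turn (rad) in tool axes to TCP x,y,z mm, tool down, tool y at yaw deg"
    o=env.get_obs(); C=R.from_quat(o["tcp_rot"]); a=np.radians(yaw); Y=[np.cos(a),np.sin(a),0]
    T=R.from_matrix(np.c_[np.cross(Y,[0,0,-1]),Y,[0,0,-1]])
    print("t",o["clock"].round(2),"at",o["tool_pos"].round(1),"d",(C.inv().apply(np.array([x,y,z])-o["tool_pos"])/1000).round(4),"w",(C.inv()*T).as_rotvec().round(4))
E
python3 -c "
from h import *
go(449,166,220,-18)"
```

```text
Traceback (most recent call last):
  File "h.py", line 15, in go
    print("t",o["clock"].round(2),"at",o["tool_pos"].round(1),"d",(C.inv().apply(np.array([x,y,z])-o["tool_pos"])/1000).round(4),"w",(C.inv()*T).as_rotvec().round(4))
              ^^^^^^^^^^^^^^^^
AttributeError: 'float' object has no attribute 'round'
```

```bash
sed -i 's/o\["clock"\].round(2)/round(o["clock"],2)/' h.py
python3 -c "
from h import *
go(449,166,220,-18)"
```

```text
t 0.15 at [145.3 581.8 303.1] d [-0.3954 -0.3297  0.0835] w [-1.2000e-03  1.2000e-03  1.6402e+00]
```

Request:
{"method": "move_arm", "body": {
  "series": [
    {"jaw": 0.0854, "dx": -0.04, "dy": -0.033, "dz": 0.008, "wz": 0.16},
    {"jaw": 0.0854, "dx": -0.084, "dy": -0.07, "dz": 0.016, "wz": 0.34},
    {"jaw": 0.0854, "dx": -0.128, "dy": -0.107, "dz": 0.026, "wz": 0.52},
    {"jaw": 0.0854, "dx": -0.172, "dy": -0.144, "dz": 0.036, "wz": 0.7},
    {"jaw": 0.0854, "dx": -0.216, "dy": -0.181, "dz": 0.046, "wz": 0.88},
    {"jaw": 0.0854, "dx": -0.26, "dy": -0.218, "dz": 0.056, "wz": 1.06},
    {"jaw": 0.0854, "dx": -0.304, "dy": -0.254, "dz": 0.066, "wz": 1.24},
    {"jaw": 0.0854, "dx": -0.348, "dy": -0.29, "dz": 0.076, "wz": 1.42},
    {"jaw": 0.0854, "dx": -0.38, "dy": -0.318, "dz": 0.082, "wz": 1.56},
    {"jaw": 0.0854, "dx": -0.395, "dy": -0.33, "dz": 0.084, "wz": 1.64}
  ]
}}

```text
$.series[0]: bad value
```

Request:
{"method": "move_arm", "body": {
  "series": [
    {"jaw": 0.085, "dx": -0.04, "dy": -0.033, "dz": 0.008, "wx": 0, "wy": 0, "wz": 0.16},
    {"jaw": 0.085, "dx": -0.084, "dy": -0.07, "dz": 0.016, "wx": 0, "wy": 0, "wz": 0.34},
    {"jaw": 0.085, "dx": -0.128, "dy": -0.107, "dz": 0.026, "wx": 0, "wy": 0, "wz": 0.52},
    {"jaw": 0.085, "dx": -0.172, "dy": -0.144, "dz": 0.036, "wx": 0, "wy": 0, "wz": 0.7},
    {"jaw": 0.085, "dx": -0.216, "dy": -0.181, "dz": 0.046, "wx": 0, "wy": 0, "wz": 0.88},
    {"jaw": 0.085, "dx": -0.26, "dy": -0.218, "dz": 0.056, "wx": 0, "wy": 0, "wz": 1.06},
    {"jaw": 0.085, "dx": -0.304, "dy": -0.254, "dz": 0.066, "wx": 0, "wy": 0, "wz": 1.24},
    {"jaw": 0.085, "dx": -0.348, "dy": -0.29, "dz": 0.076, "wx": 0, "wy": 0, "wz": 1.42},
    {"jaw": 0.085, "dx": -0.38, "dy": -0.318, "dz": 0.082, "wx": 0, "wy": 0, "wz": 1.56},
    {"jaw": 0.085, "dx": -0.395, "dy": -0.33, "dz": 0.084, "wx": 0, "wy": 0, "wz": 1.64}
  ]
}}

```text
clock: 1.4
tool_pos: [449.3, 164.0, 219.1]
tcp_rot: [0.811, 0.585, -0.001, -0.0]
wrist_force: [-0.7, -0.2, -0.4]
width: 84.9
gripper_force: 0.0
```

Run:
```python
from m import *
c=env.get_calibration("wrist"); im=env.get_image("wrist")[...,::-1].copy(); cv2.imwrite("pics/w1.png",im)
H,S,V=cv2.split(cv2.cvtColor(im,cv2.COLOR_BGR2HSV))
k,r=rect((H>3)&(H<18)&(S>170)&(V>100)); print(r)
print(onplane(c,[r[0]],80).round(1), np.round(c["origin"]))
b=cv2.boxPoints(r); print(b.round().tolist()); print(onplane(c,b,90).round(1).tolist())
go(449,166,124,-18)
```

```text
((285.5791931152344, 222.83709716796875), (22.545881271362305, 76.10424041748047), 2.726311206817627)
[[449.7 168.5  80. ]] [474. 240. 289.]
[[273.0, 260.0], [276.0, 184.0], [299.0, 185.0], [295.0, 261.0]]
[[435.6, 151.3, 90.0], [453.1, 195.9, 90.0], [465.1, 191.3, 90.0], [448.5, 146.3, 90.0]]
t 1.45 at [450.1 163.2 219.1] d [ 0.0025 -0.0019  0.0951] w [ 0.0002  0.0014 -0.0093]
```

View pics/w1.png

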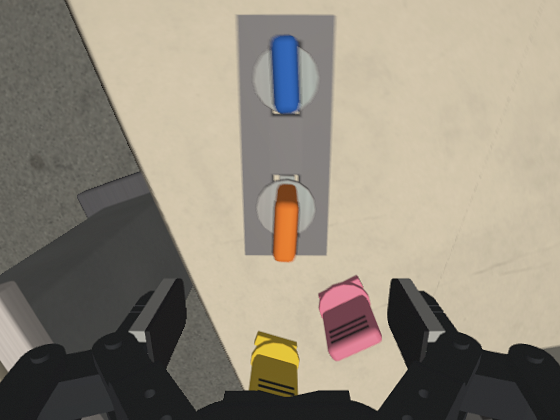

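The wrist view shows the orange grip's far top end at (285,261), its axis vertical in the image at about 285. The blue grip is behind at (285,75), and pink and yellow are clear of the finger paths. I'll descend and grip.

Request:
{"method": "move_arm", "body": {
  "series": [
    {"jaw": 0.05, "dx": 0.0036, "dy": -0.003, "dz": 0.01, "wx": 0, "wy": 0, "wz": 0.017},
    {"jaw": 0.05, "dx": 0.0036, "dy": -0.003, "dz": 0.03, "wx": 0, "wy": 0, "wz": 0.017},
    {"jaw": 0.05, "dx": 0.0036, "dy": -0.003, "dz": 0.055, "wx": 0, "wy": 0, "wz": 0.017},
    {"jaw": 0.05, "dx": 0.0036, "dy": -0.003, "dz": 0.078, "wx": 0, "wy": 0, "wz": 0.017},
    {"jaw": 0.05, "dx": 0.0036, "dy": -0.003, "dz": 0.091, "wx": 0, "wy": 0, "wz": 0.017},
    {"jaw": 0.05, "dx": 0.0036, "dy": -0.003, "dz": 0.096, "wx": 0, "wy": 0, "wz": 0.017},
    {"jaw": 0.05, "dx": 0.0036, "dy": -0.003, "dz": 0.096, "wx": 0, "wy": 0, "wz": 0.017},
    {"jaw": 0.03, "dx": 0.0036, "dy": -0.003, "dz": 0.096, "wx": 0, "wy": 0, "wz": 0.017},
    {"jaw": 0.01, "dx": 0.0036, "dy": -0.003, "dz": 0.096, "wx": 0, "wy": 0, "wz": 0.017},
    {"jaw": 0.0, "dx": 0.0036, "dy": -0.003, "dz": 0.096, "wx": 0, "wy": 0, "wz": 0.017}
  ],
  "squeeze": 60
}}

```text
clock: 2.7
tool_pos: [447.6, 170.7, 124.8]
tcp_rot: [0.814, 0.581, 0.001, 0.0]
wrist_force: [-0.2, -0.3, 3.9]
width: 13.6
gripper_force: 58.9
```

```bash
python3 -c "
from h import *
go(447.6,170.7,245,-19.5)
go(549,-130,245,-9.5)"
```

```text
t 2.7 at [447.6 170.7 124.8] d [ 1.000e-04  2.000e-04 -1.202e-01] w [ 0.0014 -0.001   0.0092]
t 2.7 at [447.6 170.7 124.8] d [-0.2513  0.1939 -0.1202] w [ 0.0015 -0.0008 -0.1653]
```

Request:
{"method": "move_arm", "body": {
  "series": [
    {"jaw": 0, "dx": 0, "dy": 0, "dz": -0.015, "wx": 0, "wy": 0, "wz": 0},
    {"jaw": 0, "dx": 0, "dy": 0, "dz": -0.045, "wx": 0, "wy": 0, "wz": 0},
    {"jaw": 0, "dx": 0, "dy": 0, "dz": -0.085, "wx": 0, "wy": 0, "wz": 0},
    {"jaw": 0, "dx": -0.02, "dy": 0.016, "dz": -0.11, "wx": 0, "wy": 0, "wz": -0.01},
    {"jaw": 0, "dx": -0.06, "dy": 0.047, "dz": -0.12, "wx": 0, "wy": 0, "wz": -0.04},
    {"jaw": 0, "dx": -0.105, "dy": 0.081, "dz": -0.12, "wx": 0, "wy": 0, "wz": -0.07},
    {"jaw": 0, "dx": -0.15, "dy": 0.116, "dz": -0.12, "wx": 0, "wy": 0, "wz": -0.1},
    {"jaw": 0, "dx": -0.195, "dy": 0.15, "dz": -0.12, "wx": 0, "wy": 0, "wz": -0.13},
    {"jaw": 0, "dx": -0.23, "dy": 0.178, "dz": -0.12, "wx": 0, "wy": 0, "wz": -0.155},
    {"jaw": 0, "dx": -0.251, "dy": 0.194, "dz": -0.12, "wx": 0, "wy": 0, "wz": -0.165}
  ]
}}

```text
clock: 3.95
tool_pos: [549.0, -132.2, 244.6]
tcp_rot: [0.764, 0.646, -0.0, 0.0]
wrist_force: [-0.2, 0.1, -1.4]
width: 13.1
gripper_force: 59.3
```

Run:
```python
from m import *
for n in ("wrist","scene"):
    im=env.get_image(n)[...,::-1]; cv2.imwrite(f"pics/{n}2.png",im)
a=cv2.imread("pics/wrist2.png"); b=cv2.imread("pics/scene2.png")[190:350,280:500]
b=cv2.resize(b,(400,291),interpolation=cv2.INTER_CUBIC)
o=np.zeros((420,800,3),np.uint8); o[:300,:400]=cv2.resize(a,(400,300)); o[:291,400:]=b; cv2.imwrite("pics/both2.png",o)
go(549,-130,245,-9.5)
```

```text
t 4.05 at [ 549.  -132.5  244.5] d [ 0.0024 -0.0004 -0.0005] w [ 0.0003  0.0008 -0.0029]
```

View pics/both2.png

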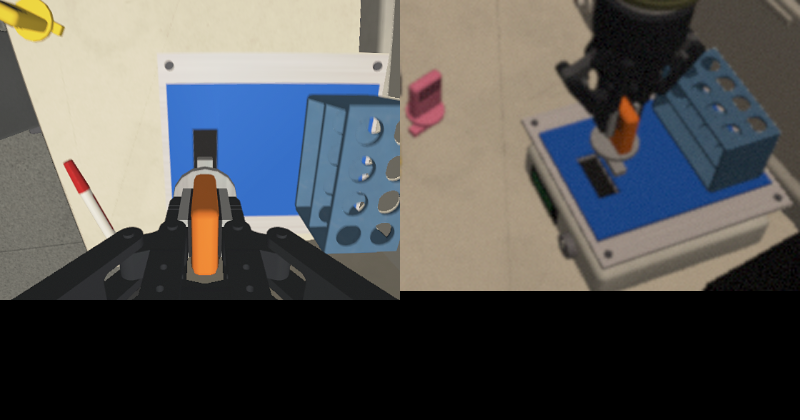

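The wrist view (left) shows the slot's far part at about (287,205) full-size, lined up under the held bolt. The scene view (right) shows the bolt upright above the slot. Next I measure the slot edges and the grip in the wrist image.

Run:
```python
from m import *
im=cv2.imread("pics/wrist2.png"); c=env.get_calibration("wrist")
H,S,V=cv2.split(cv2.cvtColor(im,cv2.COLOR_BGR2HSV))
blue=(H>100)&(H<125)&(S>150)&(V>100)
L=[];Rr=[]
for v in range(186,212,3):
    row=blue[v]; l=max(u for u in range(230,280) if row[u]); r=min(u for u in range(285,340) if row[u])
    L.append((l+.5,v));Rr.append((r-.5,v))
top=[(u,max(v for v in range(160,190) if blue[v,u])+.5) for u in range(276,300,4)]
for nm,p in(("L",L),("R",Rr),("top",top)):
    w=onplane(c,p,91); d=np.polyfit(w[:,1],w[:,0],1) if nm!="top" else None
    print(nm,p[0],p[-1],w[0].round(1),w[-1].round(1),w.mean(0).round(1))
wl,wr,wt=onplane(c,L,91),onplane(c,Rr,91),onplane(c,top,91).mean(0)
for w in(wl,wr): v=w[0]-w[-1]; print("dir",np.degrees(np.arctan2(v[1],v[0])).round(1))
k,r=rect((H>3)&(H<18)&(S>150)&(V>60)); print(r,cv2.boxPoints(r).round().tolist())
o=env.get_obs()
# grip top end near TCP at z=TCP-54+~21 ; collar top
zt=o["tool_pos"][2]-54-2+23
b=cv2.boxPoints(r); b=b[np.argsort(b[:,1])]
print("near end",onplane(c,[b[2:].mean(0)],zt).round(1),"zt",zt)
go(549,-130,245,-9.5)
```

```text
L (269.5, 186) (270.5, 210) [ 542.  -106.5   91. ] [ 539.7 -122.6   91. ] [ 540.8 -114.5   91. ]
R (303.5, 186) (303.5, 210) [ 563.6 -110.2   91. ] [ 561.1 -126.2   91. ] [ 562.6 -118.2   91. ]
top (276, 181.5) (296, 181.5) [ 546.7 -104.3   91. ] [ 559.3 -106.4   91. ] [ 553.  -105.4   91. ]
dir 81.9
dir 81.3
((286.5, 314.5), (139.0, 39.0), 90.0) [[267.0, 245.0], [306.0, 245.0], [306.0, 384.0], [267.0, 384.0]]
near end [[ 545.4 -151.5  211.5]] zt 211.52599751905976
t 4.05 at [ 549.  -132.5  244.5] d [ 0.0024 -0.0004 -0.0005] w [ 0.0003  0.0008 -0.0029]
```

Slot centre is (549.1,-130.1) at 81°, and the bolt sits within about 2 mm of it. The collar should seat near TCP z 182.

Request:
{"method": "move_arm", "body": {
  "series": [
    {"jaw": 0, "dx": 0.002, "dy": 0, "dz": 0, "wx": 0, "wy": 0, "wz": -0.012},
    {"jaw": 0, "dx": 0.002, "dy": 0, "dz": 0.005, "wx": 0, "wy": 0, "wz": -0.012},
    {"jaw": 0, "dx": 0.002, "dy": 0, "dz": 0.015, "wx": 0, "wy": 0, "wz": -0.012},
    {"jaw": 0, "dx": 0.002, "dy": 0, "dz": 0.025, "wx": 0, "wy": 0, "wz": -0.012},
    {"jaw": 0, "dx": 0.002, "dy": 0, "dz": 0.033, "wx": 0, "wy": 0, "wz": -0.012},
    {"jaw": 0, "dx": 0.002, "dy": 0, "dz": 0.041, "wx": 0, "wy": 0, "wz": -0.012},
    {"jaw": 0, "dx": 0.002, "dy": 0, "dz": 0.049, "wx": 0, "wy": 0, "wz": -0.012},
    {"jaw": 0, "dx": 0.002, "dy": 0, "dz": 0.056, "wx": 0, "wy": 0, "wz": -0.012},
    {"jaw": 0, "dx": 0.002, "dy": 0, "dz": 0.06, "wx": 0, "wy": 0, "wz": -0.012},
    {"jaw": 0, "dx": 0.002, "dy": 0, "dz": 0.06, "wx": 0, "wy": 0, "wz": -0.012}
  ]
}}

```text
clock: 5.3
tool_pos: [549.0, -127.9, 183.5]
tcp_rot: [0.759, 0.651, -0.0, -0.0]
wrist_force: [0.0, 0.4, -0.9]
width: 13.2
gripper_force: 59.3
```

Request:
{"method": "move_arm", "body": {
  "series": [
    {"jaw": 0, "dx": -0.001, "dy": 0, "dz": 0, "wx": 0, "wy": 0, "wz": 0},
    {"jaw": 0, "dx": -0.002, "dy": 0, "dz": 0.0005, "wx": 0, "wy": 0, "wz": 0},
    {"jaw": 0, "dx": -0.002, "dy": 0, "dz": 0.001, "wx": 0, "wy": 0, "wz": 0},
    {"jaw": 0, "dx": -0.002, "dy": 0, "dz": 0.0015, "wx": 0, "wy": 0, "wz": 0},
    {"jaw": 0, "dx": -0.002, "dy": 0, "dz": 0.002, "wx": 0, "wy": 0, "wz": 0},
    {"jaw": 0, "dx": -0.002, "dy": 0, "dz": 0.002, "wx": 0, "wy": 0, "wz": 0},
    {"jaw": 0, "dx": -0.002, "dy": 0, "dz": 0.002, "wx": 0, "wy": 0, "wz": 0},
    {"jaw": 0, "dx": -0.002, "dy": 0, "dz": 0.002, "wx": 0, "wy": 0, "wz": 0},
    {"jaw": 0, "dx": -0.002, "dy": 0, "dz": 0.002, "wx": 0, "wy": 0, "wz": 0},
    {"jaw": 0, "dx": -0.002, "dy": 0, "dz": 0.002, "wx": 0, "wy": 0, "wz": 0}
  ]
}}

```text
clock: 6.55
tool_pos: [548.8, -129.9, 181.9]
tcp_rot: [0.759, 0.651, 0.0, 0.0]
wrist_force: [0.1, 0.7, -0.2]
width: 13.6
gripper_force: 59.5
```

Run:
```python
from m import *
im=env.get_image("scene")[...,::-1]; cv2.imwrite("pics/s3.png",cv2.resize(im[200:340,310:500],(760,560),interpolation=cv2.INTER_CUBIC))
o=env.get_obs(); print(o["wrist_force"].round(1),o["moment"].round(2)); go(549.1,-130.1,182,-9)
```

```text
[ 0.6  0.5 -2. ] [ 0.01 -0.02 -0.02]
t 6.6 at [ 548.8 -129.8  181.9] d [-0.0002  0.0003 -0.0001] w [ 0.     -0.      0.0031]
```

View pics/s3.png

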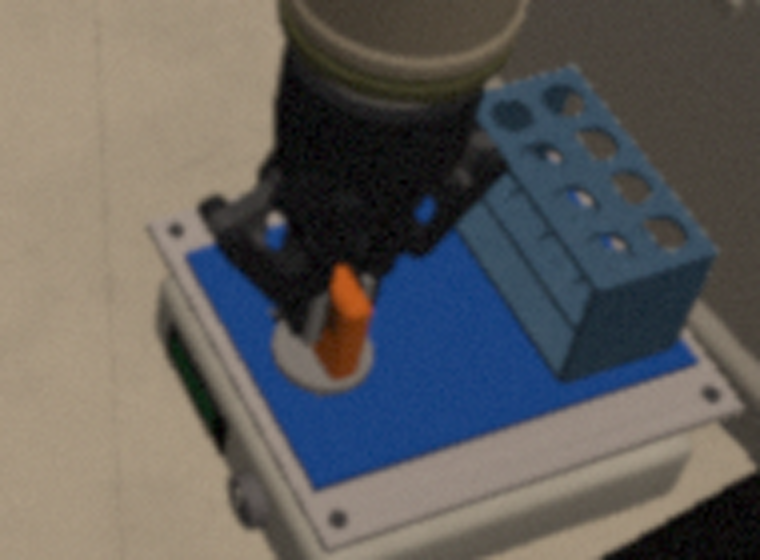

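The scene view shows the bolt upright, with its collar at (322,350) practically on the blue plate. Force is still about zero and the crossbar is below the plate. Now the quarter turn, with the camera going to the side away from the rack.

Request:
{"method": "move_arm", "body": {
  "series": [
    {"jaw": 0, "dx": 0, "dy": 0, "dz": 0, "wx": 0, "wy": 0, "wz": -0.17},
    {"jaw": 0, "dx": 0, "dy": 0, "dz": 0, "wx": 0, "wy": 0, "wz": -0.34},
    {"jaw": 0, "dx": 0, "dy": 0, "dz": 0, "wx": 0, "wy": 0, "wz": -0.51},
    {"jaw": 0, "dx": 0, "dy": 0, "dz": 0, "wx": 0, "wy": 0, "wz": -0.68},
    {"jaw": 0, "dx": 0, "dy": 0, "dz": 0, "wx": 0, "wy": 0, "wz": -0.85},
    {"jaw": 0, "dx": 0, "dy": 0, "dz": 0, "wx": 0, "wy": 0, "wz": -1.02},
    {"jaw": 0, "dx": 0, "dy": 0, "dz": 0, "wx": 0, "wy": 0, "wz": -1.2},
    {"jaw": 0, "dx": 0, "dy": 0, "dz": 0, "wx": 0, "wy": 0, "wz": -1.38},
    {"jaw": 0, "dx": 0, "dy": 0, "dz": 0, "wx": 0, "wy": 0, "wz": -1.5},
    {"jaw": 0, "dx": 0, "dy": 0, "dz": 0, "wx": 0, "wy": 0, "wz": -1.57}
  ]
}}

```text
clock: 7.85
tool_pos: [548.8, -129.8, 181.9]
tcp_rot: [0.076, 0.997, 0.0, -0.0]
wrist_force: [0.1, -1.1, -1.3]
width: 13.2
gripper_force: 59.3
```

```bash
python3 -c "
from h import *
o=env.get_obs(); print(o['wrist_force'].round(1),o['moment'].round(2)); go(549.1,-130.1,182,81)"
```

```text
[ 0.1 -1.1 -1.3] [-0.01 -0.06  0.02]
t 7.85 at [ 548.8 -129.8  181.9] d [-0.0003 -0.0002 -0.0001] w [ 0.     -0.0001  0.0054]
```

Turned freely. Next I lower to contact in small steps.

Request:
{"method": "move_arm", "body": {
  "series": [
    {"jaw": 0, "dx": 0, "dy": 0, "dz": 0.0003, "wx": 0, "wy": 0, "wz": 0},
    {"jaw": 0, "dx": 0, "dy": 0, "dz": 0.0006, "wx": 0, "wy": 0, "wz": 0},
    {"jaw": 0, "dx": 0, "dy": 0, "dz": 0.0009, "wx": 0, "wy": 0, "wz": 0},
    {"jaw": 0, "dx": 0, "dy": 0, "dz": 0.001, "wx": 0, "wy": 0, "wz": 0},
    {"jaw": 0, "dx": 0, "dy": 0, "dz": 0.001, "wx": 0, "wy": 0, "wz": 0},
    {"jaw": 0, "dx": 0, "dy": 0, "dz": 0.001, "wx": 0, "wy": 0, "wz": 0},
    {"jaw": 0, "dx": 0, "dy": 0, "dz": 0.001, "wx": 0, "wy": 0, "wz": 0},
    {"jaw": 0, "dx": 0, "dy": 0, "dz": 0.001, "wx": 0, "wy": 0, "wz": 0},
    {"jaw": 0, "dx": 0, "dy": 0, "dz": 0.001, "wx": 0, "wy": 0, "wz": 0},
    {"jaw": 0, "dx": 0, "dy": 0, "dz": 0.001, "wx": 0, "wy": 0, "wz": 0}
  ]
}}

```text
clock: 9.1
tool_pos: [548.9, -129.9, 181.8]
tcp_rot: [0.078, 0.997, -0.0, 0.0]
wrist_force: [-4.6, -0.2, 7.8]
width: 13.6
gripper_force: 60.4
```

Contact at z 181.8 with about 8 N, so the collar is seated. I'll release and rise.

Request:
{"method": "move_arm", "body": {
  "series": [
    {"jaw": 0.02, "dx": 0, "dy": 0, "dz": -0.0005, "wx": 0, "wy": 0, "wz": 0},
    {"jaw": 0.035, "dx": 0, "dy": 0, "dz": -0.0005, "wx": 0, "wy": 0, "wz": 0},
    {"jaw": 0.05, "dx": 0, "dy": 0, "dz": -0.0005, "wx": 0, "wy": 0, "wz": 0},
    {"jaw": 0.05, "dx": 0, "dy": 0, "dz": -0.0005, "wx": 0, "wy": 0, "wz": 0},
    {"jaw": 0.05, "dx": 0, "dy": 0, "dz": -0.01, "wx": 0, "wy": 0, "wz": 0},
    {"jaw": 0.05, "dx": 0, "dy": 0, "dz": -0.03, "wx": 0, "wy": 0, "wz": 0},
    {"jaw": 0.05, "dx": 0, "dy": 0, "dz": -0.06, "wx": 0, "wy": 0, "wz": 0},
    {"jaw": 0.05, "dx": 0, "dy": 0, "dz": -0.09, "wx": 0, "wy": 0, "wz": 0},
    {"jaw": 0.05, "dx": 0, "dy": 0, "dz": -0.11, "wx": 0, "wy": 0, "wz": 0},
    {"jaw": 0.05, "dx": 0, "dy": 0, "dz": -0.12, "wx": 0, "wy": 0, "wz": 0}
  ]
}}

```text
clock: 10.35
tool_pos: [549.3, -130.0, 303.2]
tcp_rot: [0.077, 0.997, -0.0, 0.001]
wrist_force: [0.4, -0.1, -1.2]
width: 49.9
gripper_force: 0.0
```

Run:
```python
from m import *
for n in ("wrist","scene"):
    im=env.get_image(n)[...,::-1].copy(); c=env.get_calibration(n); cv2.imwrite(f"pics/{n}4.png",im)
    H,S,V=cv2.split(cv2.cvtColor(im,cv2.COLOR_BGR2HSV))
    k,r=rect((H>3)&(H<18)&(S>150)&(V>60)); b=cv2.boxPoints(r); print(n,r)
    b=b[np.argsort(b[:,1])]
    if n=="wrist": print("far top end z147",onplane(c,[b[2:].mean(0)],147).round(1))
a=cv2.imread("pics/wrist4.png"); b=cv2.resize(cv2.imread("pics/scene4.png")[190:350,280:500],(400,291),interpolation=cv2.INTER_CUBIC)
o=np.zeros((300,800,3),np.uint8); o[:,:400]=cv2.resize(a,(400,300)); o[:291,400:]=b; cv2.imwrite("pics/both4.png",o)
o=env.get_obs(); print(o["tool_pos"].round(1),o["wrist_force"].round(1),o["width"])
```

```text
wrist ((286.5, 215.5), (67.0, 19.0), 90.0)
far top end z147 [[ 570.4 -133.   147. ]]
scene ((393.9500427246094, 274.3499755859375), (18.97366714477539, 28.7767276763916), 71.56504821777344)
[ 549.2 -130.   302.2] [ 0.1  0.6 -0. ] 50.264735736550065
```

View pics/both4.png

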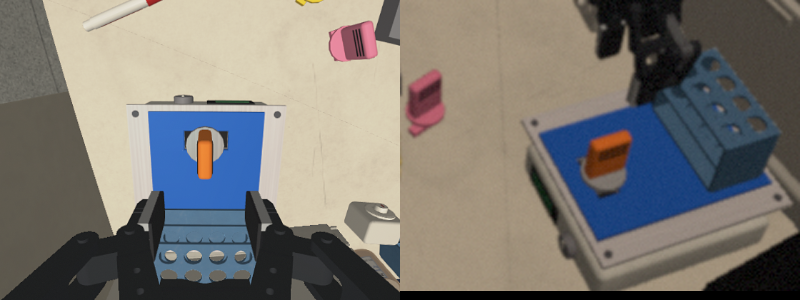

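The wrist view (left) shows the collar centred over the slot at (205,145), with the slot ends visible on both sides and the grip square across. The scene view (right) shows the bolt upright with the gripper clear of it. The bolt's measured centre is about (550.6,-129.9), within 2 mm of the slot.

```bash
python3 -c "
from h import *
print(env.hand_in())"
```

```text
the job is handed in; nothing more can be done
None
```

The job is handed in: the orange T-bolt stands upright in the slot, collar on the plate and turned across it, about 2 mm off centre; I never touched the blue bolt, and the hand-in gave no verdict.

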